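Slide the long clamp collar round the handlebar bend to the stem

TASK

Two loose brass collars hang on the small bicycle handlebar held in the stand, one on each side arm. Take the longer collar and slide it along the bar, turning it round the bend, until it sits on the straight middle part right beside the stem clamp, touching it or with a gap of no more than 15 mm, and let go. Leave the short collar hanging where it is.

Things in the scene. Friction and masses are not known exactly. Their poses are not given: they have to be found in the camera images.
- handlebar: Fixed level U of 22 mm bar. Origin on the shelf under the stem clamp; z up; bar axis at z = 100 mm. Middle part along y, -85 to 85 mm, at x = 0; then quarter-circle bends of 80 mm axis radius, centres (-80, +-85) mm; then straight arms towards -x (the robot) at y = +-165 mm from x = -80 to -170 mm, each ended by a rubber plug 42 mm across, 14 mm long. The whole is yawed up to 10 degrees.
- stem (a point): Centre of the dark stem clamp block that grips the middle of the bar, on the bar's axis 100 mm above the shelf. Block 46 mm (x) by 44 mm (y, along the bar) by 40 mm high, axes as the handlebar's; it stands on a 28 mm post with a foot plate 130 x 100 x 12 mm.
- long_collar: The longer brass collar, a plain tube 44 mm long, 44 mm outside, 34 mm bore, about 0.1 kg, loose on the left or right arm. Origin at its centre, x along the bore. It hangs with its centre about 6 mm below the bar's axis (6 mm play all round), spins freely, slides with light friction, passes the bend if turned with it, and cannot come off past plug or clamp.
- short_collar: The short brass collar, 16 mm long, otherwise the same (44 mm outside diameter, 34 mm bore), on the other side arm. Origin at its centre; x along the bore. To be left where it is.
Things that resemble listed ones, but are neither listed nor needed, are in the scene too. What is meant by the long_collar is not blue, green or pink, and is the larger of those in its own colour.

How it is judged:
By the outcome, as a careful person would: the job done as asked, in the order asked, and still so for the second after the job is handed in, with the robot touching nothing.
It also fails if it takes over 42 s, if anything falls off the work surface, if the arm or the gripper's body presses on something with over 40 N, if the wrist force passes 120 N, or if a joint passes its speed limit or range.

ROBOT

A 6-joint arm with a two-finger parallel gripper is mounted at the origin on the work surface. World frame = base frame: x ahead of the robot, y to its left, z up, the work surface at z = 0. Lengths are in m, angles in degrees, forces in N, time in s.
With the tool pointing down it reaches from about 0.375 to 0.9 m from the base axis. Payload 3.1 kg.
Tool frame: the origin (TCP) lies at the very end of the fingers, on their centre line; the grasp point (between the pads) lies grip_point_offset behind it (grip_point_offset is the distance from the TCP to the grasp point, in m); z points along the fingers, y is the line along which they close (so a half turn about z gives the same grasp; the last joint's range is limited). The gripper opens to 87 mm and grips with 3 to 60 N. Pads are 19 mm wide; open, the fingers measure 117 mm over their backs; the gripper's body (75 mm by 190 mm) begins 51 mm behind the grasp point.
Start: joints at [-83.108, 30.224, 82.088, -0, 67.689, -10.227], TCP at [0.184, -0.597, 0.223] pointing down, gripper open.
Joint ranges: [-176.69, 176.69], [-43.24, 126.21], [12.49, 139.97], [-82, 262], [0, 151.66], [-163.58, 163.58]. Speed limits (degrees/s): [159.86, 159.86, 180, 180, 180, 180].

INTERFACE

Orientations are given as a 3x3 rotation matrix whose columns are the frame's x, y, z axes.
In Python, from rig import * gives the robot as it stands.
- The arm moves only by the tool move_arm, never from a script. Its argument "increments" is a list of rows, each a list of 3 entries, a list of its own where there are three numbers: the shift along the tool's x, y, z in units of 30 mm (1.0 is 30 mm), then the turn, a rotation vector about the tool's x, y, z in units of 120 degrees (1.0 is 120 degrees), then the closure, from 0 (fully open) to 1 (shut). A call has 1 to 20 rows; each row shifts and turns the commanded pose from where the row before left it, along the tool's axes as they then stand; what a row does not reach is not made up. A row lasts 1/12 s, in which the tool goes at most 41.7 mm and 7.16 degrees, less where a joint would pass 70% of its speed; a pose out of reach is approached as far as the arm can. A call with a number of a shift or a turn outside -1 to 1 is refused whole. A call with a gripper value outside its range is refused whole. The fingers move at their own pace and stop on an object; the grip force is fixed at half the most. Time passes only in rows, so rows that do not move let the fingers close. It gives the time, the measured TCP pose, the force, the opening and the grip force at its end, in the units of the state.
- read_state(): the state, without advancing time (a new reading comes with each control period).
- capture(name): name is "scene" or "top"; returns a dict with "img" (420x560x3 uint8, red, green, blue), "mtx" (3x3 intrinsics, pixels), "eye" and "rotation" of the camera in the world. Camera axes: x right, y down, z forward; pixel columns grow to the right and rows downward; lengths in m; the calibration is good to about 2 mm. A picture is of the moment at which its call begins. There is no depth.
- hand_in(): hands the job in; it is judged then, once.
Trained networks look in a picture, given as the dict that the camera call returned (one of the last four; its "shot" number tells which), for a name from the list of things; names that differ only in an ending like _2 or _b are one class to them, and where a whole thing is asked for, a point or a joint stands for the part that bears it (a point fixed in the world has none). Each returns a list of dicts, best first, with "confidence" (0 to 1); they miss things now and then, are a little off and sometimes report something else, mostly with a low value. They report only what shows in the picture. A call takes as long as a camera call. They do not tell look-alikes from the thing itself.
- search_frame(picture, label): "extent" ([left, top, right, bottom] as shares, 0 to 1, of the picture: columns of its width, rows of its height, round what is visible of it).
- pinpoint(picture, label): "xy" ([column, row] as shares, 0 to 1, of the picture: columns of its width, rows of its height: a listed point, or the origin of a listed thing).
The state is a dict: "time_s": time; "joint_positions": joint angles; "qvel": joint speeds; "tau": joint torques, N m; "position": TCP position; "tcp_rot": TCP orientation; "force": force on the tool from outside, world axes, zero at the start; "moment": the same for the moment, N m; "opening": opening from 0.0 (shut) to 1.0 (fully open); "grasp_force": force on a finger pad.
Only numpy, scipy, OpenCV 4.12 (cv2) and the standard library are available. Lean on these libraries where they do the work, as an engineer would, in place of code of your own. Each camera call takes 0.05 s, during which the arm holds its last target. There are 200 camera calls.

## Working session

There is one attempt and no reset: what is moved stays moved. The work goes in short steps, Python scripts to look and compute and a tool call to move; the robot and the scene stay as the last step left them, time stands still between calls to the robot, and variables do not carry over. Pictures are saved under pics/ and viewed, at most 10 in all, crops included, and the job is handed in when it is done.

Besides the shell and the picture viewer there is one more tool, called after "Request:" as name(argument=value, ...) on one line, values as JSON. move_arm: Moves the arm, as the interface text tells. Its arguments: {"type":"object","properties":{"increments":{"type":"array"}},"required":["increments"]}

```bash
mkdir -p pics
cat > h.py <<'E'
from rig import *
import numpy as np, cv2
def ray(c,u,v):
    d=np.linalg.inv(c["mtx"])@[u,v,1]; return np.array(c["rotation"])@d
def onz(c,u,v,z):
    d=ray(c,u,v); e=np.array(c["eye"]); return e+d*(z-e[2])/d[2]
def proj(c,p):
    q=np.array(c["mtx"])@(np.array(c["rotation"]).T@(np.array(p)-c["eye"])); return q[:2]/q[2]
E
python3 - <<'E'
from h import *
s=read_state(); print({k:np.round(s[k],3) for k in s})
try: print(grip_point_offset)
except Exception as e: print(e)
ims=[]
for n in("scene","top"):
    c=capture(n); ims.append(c["img"][...,::-1]); print(n,np.round(c["eye"],3))
    for l in("long_collar","short_collar","handlebar","stem"):
        for r in pinpoint(c,l)[:4]:
            u,v=r["xy"][0]*560,r["xy"][1]*420; print(l,round(r["confidence"],2),round(u),round(v),np.round(onz(c,u,v,0 if l=="handlebar" else .1),3))
        for r in search_frame(c,l)[:4]:print('   box',round(r["confidence"],2),np.round(np.array(r["extent"])*[560,420,560,420]))
    cv2.imwrite(f"pics/{n}.png",ims[-1])
E
```

```text
{'time_s': np.float64(0.0), 'joint_positions': array([-8.3110e+01,  3.0278e+01,  8.2158e+01, -2.0000e-03,  6.7689e+01,
       -1.0227e+01]), 'qvel': array([ 0.053,  0.016, -0.141, -0.005,  0.045, -0.03 ]), 'tau': array([  0.   , -44.004, -17.659,   0.063,   0.058,  -0.   ]), 'position': array([ 0.184, -0.597,  0.222]), 'tcp_rot': array([[ 0.956,  0.294, -0.   ],
       [ 0.294, -0.956,  0.002],
       [ 0.   , -0.002, -1.   ]]), 'force': array([ 0.103, -0.141, -0.335]), 'moment': array([-0.022, -0.005,  0.014]), 'grasp_force': np.float64(0.0), 'opening': np.float64(0.999)}
0.0187
scene [ 1.071 -0.277  0.828]
long_collar 0.86 263 239 [ 0.553 -0.015  0.1  ]
long_collar 0.74 351 233 [0.623 0.128 0.1  ]
long_collar 0.68 304 206 [0.525 0.09  0.1  ]
long_collar 0.59 259 200 [0.468 0.026 0.1  ]
   box 0.97 [249. 225. 274. 255.]
   box 0.86 [289. 191. 325. 227.]
   box 0.59 [244. 190. 272. 218.]
   box 0.5 [342. 225. 363. 238.]
short_collar 0.56 143 285 [ 0.535 -0.233  0.1  ]
   box 0.81 [130. 273. 156. 299.]
   box 0.95 [122. 183. 342. 372.]
stem 0.91 273 300 [ 0.672 -0.062  0.1  ]
   box 0.7 [131. 273. 155. 297.]
   box 0.58 [121. 181. 340. 374.]
top [ 0.419 -0.002  0.718]
long_collar 0.95 191 194 [0.545 0.154 0.1  ]
long_collar 0.89 269 285 [0.417 0.047 0.1  ]
long_collar 0.77 229 204 [0.529 0.1   0.1  ]
long_collar 0.76 292 224 [0.498 0.013 0.1  ]
   box 0.93 [213. 188. 249. 222.]
   box 0.86 [174. 180. 201. 205.]
   box 0.82 [188. 246. 217. 272.]
   box 0.75 [253. 269. 291. 306.]
short_collar 0.81 473 195 [ 0.531 -0.233  0.1  ]
   box 0.94 [456. 185. 490. 202.]
   box 0.32 [218.  85. 495. 241.]
handlebar 0.9 339 126 [ 0.671 -0.066  0.   ]
   box 0.9 [218.  84. 492. 240.]
stem 0.83 342 105 [ 0.668 -0.063  0.1  ]
   box 0.87 [215.  80. 495. 241.]
```

View pics/top.png

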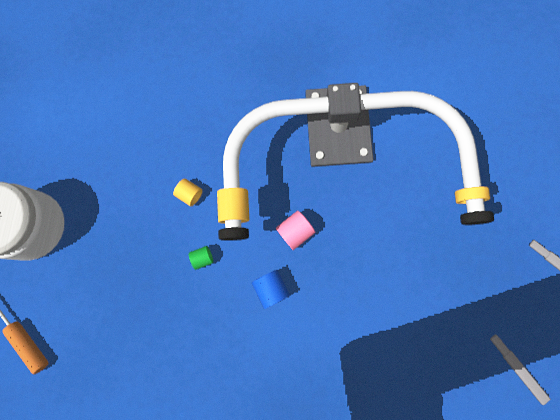

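View pics/scene.png

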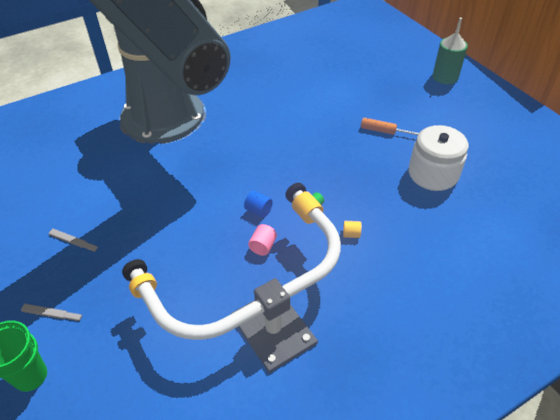

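Top view: candidates are the yellow/brass tube on the left arm (232,205), a small yellow one lying loose (188,192), pink (296,229), blue (270,287) and green (201,257). The one on the arm fits: it is threaded on the bar and is the larger yellow one. The short collar is on the right arm at (472,195). Next I confirm that in a crop and fit the bar pose.

```bash
cat >> h.py <<'E'
def bard(P,o,yaw):
    c,s=np.cos(yaw),np.sin(yaw); d=P[:,:2]-o; x=d[:,0]*c+d[:,1]*s; y=abs(-d[:,0]*s+d[:,1]*c)
    # signed dist to U axis
    r=np.hypot(x+.08,y-.085)-.08
    return np.where(y<.085,x,np.where(x<-.08,y-.165,r))
E
python3 - <<'E'
from h import *
from scipy.optimize import least_squares
for n,b in(("top",(210,75,500,245)),("scene",(118,178,345,345))):
    c=capture(n); hsv=cv2.cvtColor(c["img"],cv2.COLOR_RGB2HSV)
    m=((hsv[...,1]<70)&(hsv[...,2]>120)); k=np.zeros_like(m); k[b[1]:b[3],b[0]:b[2]]=1; m&=k
    v,u=np.nonzero(m); P=np.array([onz(c,a,d,.1) for a,d in zip(u,v)])
    f=least_squares(lambda q:bard(P,q[:2],q[2]),[.669,-.063,0],loss="soft_l1",f_scale=.012)
    o=f.x[:2];yw=f.x[2]; print(n,len(u),np.round(o,4),np.degrees(yw).round(2),"rms",np.sqrt(np.mean(bard(P,o,yw)**2)).round(4))
    R=np.array([[np.cos(yw),-np.sin(yw)],[np.sin(yw),np.cos(yw)]])
    # yellow blobs on bar -> handlebar frame
    ym=((hsv[...,0]>15)&(hsv[...,0]<32)&(hsv[...,1]>120)&(hsv[...,2]>90)).astype(np.uint8)
    N,_,st,ce=cv2.connectedComponentsWithStats(ym)
    for i in range(1,N):
        if st[i,4]>60:
            p=onz(c,*ce[i],.1); print(' yellow',st[i],np.round(p,3),'hb',np.round(R.T@(p[:2]-o),3))
    if n=="top": cv2.imwrite("pics/crop.png",cv2.resize(c["img"][160:310,150:310,::-1],None,fx=3.5,fy=3.5))
E
```

```text
top 7064 [ 0.6654 -0.061 ] 3.91 rms 0.0327
 yellow [174 179  28  27 478] [0.549 0.159 0.1  ] hb [-0.101  0.227]
 yellow [455 187  35  17 409] [ 0.532 -0.232  0.1  ] hb [-0.144 -0.162]
 yellow [217 188  32  35 972] [0.529 0.095 0.1  ] hb [-0.126  0.165]
scene 5554 [ 0.6733 -0.0519] 6.74 rms 0.031
 yellow [294 191  27  24 353] [0.519 0.098 0.1  ] hb [-0.135  0.167]
 yellow [344 222  17  11 177] [0.613 0.136 0.1  ] hb [-0.037  0.194]
 yellow [130 273  26  24 271] [ 0.529 -0.234  0.1  ] hb [-0.165 -0.164]
```

View pics/crop.png

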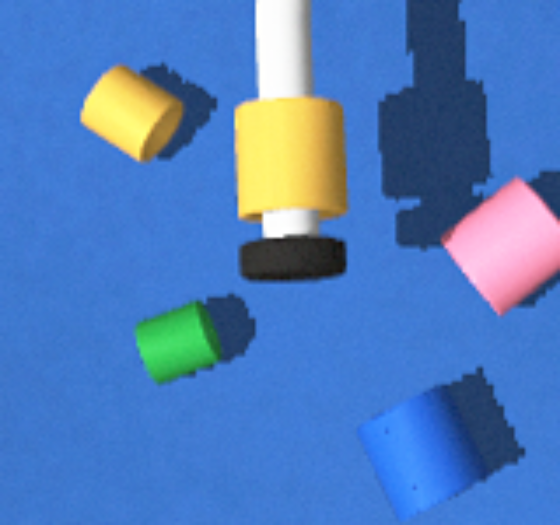

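The crop confirms it: the yellow tube at (232,204) is threaded on the left arm and is much larger than the loose yellow one at (188,192). The fit's mask is polluted, so I refine it.

Run:
```python
from h import *
from scipy.optimize import least_squares
def fit(c,b,thr):
    hsv=cv2.cvtColor(c["img"],cv2.COLOR_RGB2HSV)
    m=((hsv[...,1]<60)&(hsv[...,2]>thr)); k=np.zeros_like(m); k[b[1]:b[3],b[0]:b[2]]=1; m&=k
    N,L,st,_=cv2.connectedComponentsWithStats(m.astype(np.uint8)); 
    m=np.isin(L,[i for i in range(1,N) if st[i,4]>100])
    v,u=np.nonzero(m); P=np.array([onz(c,a,d,.1) for a,d in zip(u,v)])
    q=np.array([.669,-.063,np.radians(2)])
    for t in(.05,.03,.018,.014,.014):
        Q=P[abs(bard(P,q[:2],q[2]))<t]; q=least_squares(lambda q:bard(Q,q[:2],q[2]),q).x
    return q,len(P),len(Q),np.sqrt(np.mean(bard(Q,q[:2],q[2])**2)),m
for n,b in(("top",(210,75,500,245)),("scene",(118,178,345,345))):
    c=capture(n)
    for t in(150,):
        q,a,d,r,m=fit(c,b,t); print(n,t,q[:2].round(4),np.degrees(q[2]).round(2),a,d,r.round(4))
    o=q[:2];yw=q[2];R=np.array([[np.cos(yw),-np.sin(yw)],[np.sin(yw),np.cos(yw)]])
    im=c["img"][...,::-1].copy(); im[m]=im[m]//2
    for s in np.linspace(-1,1,60):
        l=abs(s)*.3007
        p=np.array([0,l]) if l<.085 else np.array([-.08+.08*np.cos((l-.085)/.08),.085+.08*np.sin((l-.085)/.08)]) if l<.2107 else np.array([-.08-(l-.2107),.165])
        p[1]*=np.sign(s); w=R@p+o; x=proj(c,[*w,.1]); cv2.circle(im,tuple(int(round(z)) for z in x),1,(0,0,255),-1)
    cv2.imwrite(f"pics/fit_{n}.png",im)
a=cv2.imread("pics/fit_top.png")[60:260,190:510];b=cv2.imread("pics/fit_scene.png")[165:365,70:390]
cv2.imwrite("pics/fit.png",np.vstack([cv2.resize(a,None,fx=1.5,fy=1.5),cv2.resize(b,None,fx=1.5,fy=1.5)]))
```

```text
top 150 [ 0.6715 -0.0635] 1.94 5324 5295 0.0066
scene 150 [ 0.669  -0.0627] 2.13 3420 3420 0.0066
```

View pics/fit.png

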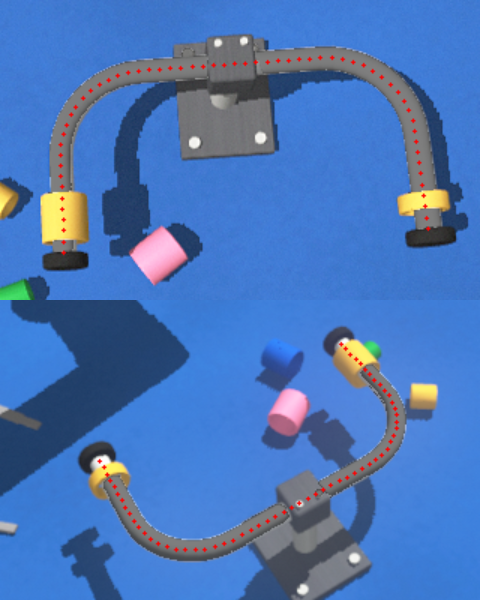

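Request:
move_arm(increments=[[[0.85,-0.9,0],[0,0,0],0],[[0.85,-0.9,0],[0,0,0],0],[[0.85,-0.9,0],[0,0,0],0],[[0.85,-0.9,0],[0,0,0],0],[[0.85,-0.9,0],[0,0,0],0],[[0.85,-0.9,0],[0,0,0],0],[[0.85,-0.9,0],[0,0,0],0],[[0.85,-0.9,0],[0,0,0],0],[[0.85,-0.9,0],[0,0,0],0],[[0.85,-0.9,0],[0,0,0],0],[[0.85,-0.9,0],[0,0,0],0],[[0.85,-0.9,0],[0,0,0],0],[[0.85,-0.9,0],[0,0,0],0],[[0.85,-0.9,0],[0,0,0],0],[[0.85,-0.9,0],[0,0,0],0],[[0.85,-0.9,0],[0,0,0],0],[[0.85,-0.9,0],[0,0,0],0],[[0.85,-0.9,0],[0,0,0],0],[[0.85,-0.9,0],[0,0,0],0],[[0.85,-0.9,0],[0,0,0],0]])

```text
time_s: 2.77
position: [0.5131, 0.0708, 0.2228]
tcp_rot: [[0.956, 0.295, 0.001], [0.295, -0.956, -0.0], [0.001, 0.0, -1.0]]
force: [0.4, -1.6, 0.6]
opening: 1.004
grasp_force: 0.0
```

Request:
move_arm(increments=[[[0,0,0],[0,0,-0.059],0],[[0,0,0],[0,0,-0.059],0],[[0,0,0],[0,0,-0.059],0],[[0,0,0],[0,0,-0.059],0],[[0,0,0],[0,0,-0.059],0],[[0,0,0],[0,0,-0.059],0],[[0,0,0],[0,0,-0.059],0],[[0,0,0],[0,0,-0.059],0],[[0,0,0],[0,0,-0.059],0],[[0,0,0],[0,0,-0.059],0],[[0,0,0],[0,0,-0.059],0],[[0,0,0],[0,0,-0.059],0],[[0,0,0],[0,0,-0.059],0],[[0,0,0],[0,0,-0.059],0],[[0,0,0],[0,0,-0.059],0],[[0,0,0],[0,0,-0.059],0],[[0,0,0],[0,0,-0.059],0],[[0,0,0],[0,0,-0.059],0],[[0,0,0],[0,0,-0.059],0],[[0,0,0],[0,0,-0.059],0]])

```text
time_s: 4.43
position: [0.5125, 0.0689, 0.2227]
tcp_rot: [[-0.934, 0.357, 0.0], [0.357, 0.934, -0.0], [-0.0, 0.0, -1.0]]
force: [-0.0, 0.2, 0.5]
opening: 1.0
grasp_force: 0.0
```

```bash
cat >> h.py <<'E'
O=np.array([.670,-.063]); YW=np.radians(2.0)
def w(x,y): c,s=np.cos(YW),np.sin(YW); return np.array([O[0]+c*x-s*y,O[1]+s*x+c*y])
def arc(l,rin=0.0):
    # l from stem along left side -> hb point, tangent yaw (deg, towards plug), world
    if l<.085: p=(-rin*0,l);t=90
    elif l<.085+.04*np.pi: a=(l-.085)/.08; r=.08-rin; p=(-.08+r*np.cos(a),.085+r*np.sin(a)); t=90+np.degrees(a)
    else: p=(-.08-(l-.085-.04*np.pi),.165);t=180
    return w(*p),t+np.degrees(YW)
def st():
    s=read_state();R=np.array(s["tcp_rot"]);p=np.array(s["position"])
    yaw=np.degrees(np.arctan2(R[1,0],R[0,0]))%360
    print("t",round(float(s["time_s"]),2),"p",p.round(4),"yaw",yaw.round(2),"z",R[:,2].round(3),"F",np.round(s["force"],1),"M",np.round(s["moment"],2),"op",np.round(s["opening"],3),"gf",np.round(s["grasp_force"],1),"q6",round(float(s["joint_positions"][5]),1))
    return s,R,p,yaw
def need(tx,ty,tz,tyaw):
    s,R,p,yaw=st(); d=R.T@(np.array([tx,ty,tz])-p); print("target",np.round([tx,ty,tz,tyaw],4),"shift units",(d/.03).round(3),"turn units z",round(-((tyaw-yaw+180)%360-180)/120,4))
E
python3 -c "
from h import *
need(*w(-.136,.165),.075,182)"
```

```text
t 4.43 p [0.5125 0.0689 0.2227] yaw 159.07 z [ 0. -0. -1.] F [-0.   0.2  0.5] M [ 0.08 -0.13  0.01] op 1.0 gf 0.0 q6 -73.8
target [5.283e-01 9.720e-02 7.500e-02 1.820e+02] shift units [-0.154  1.067  4.923] turn units z -0.1911
```

Request:
move_arm(increments=[[[-0.08,0.53,0],[0,0,0],0],[[-0.08,0.53,0],[0,0,0],0],[[0,0,0.3],[0,0,-0.048],0],[[0,0,0.3],[0,0,-0.048],0],[[0,0,0.3],[0,0,-0.048],0],[[0,0,0.3],[0,0,-0.048],0],[[0,0,0.5],[0,0,0],0],[[0,0,0.5],[0,0,0],0],[[0,0,0.5],[0,0,0],0],[[0,0,0.5],[0,0,0],0],[[0,0,0.5],[0,0,0],0],[[0,0,0.5],[0,0,0],0],[[0,0,0.4],[0,0,0],0],[[0,0,0.32],[0,0,0],0],[[0,0,0],[0,0,0],0]])

```text
time_s: 5.68
position: [0.5274, 0.0968, 0.0733]
tcp_rot: [[-1.0, -0.031, -0.003], [-0.031, 1.0, 0.0], [0.003, 0.0, -1.0]]
force: [-0.3, 0.4, 0.4]
opening: 1.004
grasp_force: 0.0
```

```bash
python3 -c "
from h import *
need(*w(-.136,.165),.075,182)
ims=[]
for n in('top','scene'):
    c=capture(n); p=proj(c,[.528,.097,.1]).astype(int); ims.append(cv2.resize(c['img'][max(0,p[1]-60):p[1]+60,p[0]-70:p[0]+70,::-1],(420,360)))
cv2.imwrite('pics/g1.png',np.hstack([i for i in ims])[:, :800])"
```

```text
t 5.68 p [0.5274 0.0968 0.0733] yaw 181.75 z [-0.003  0.    -1.   ] F [-0.3  0.4  0.4] M [ 0.13 -0.09  0.03] op 1.004 gf 0.0 q6 -93.3
target [5.283e-01 9.720e-02 7.500e-02 1.820e+02] shift units [-0.031  0.011 -0.057] turn units z -0.0021
```

View pics/g1.png

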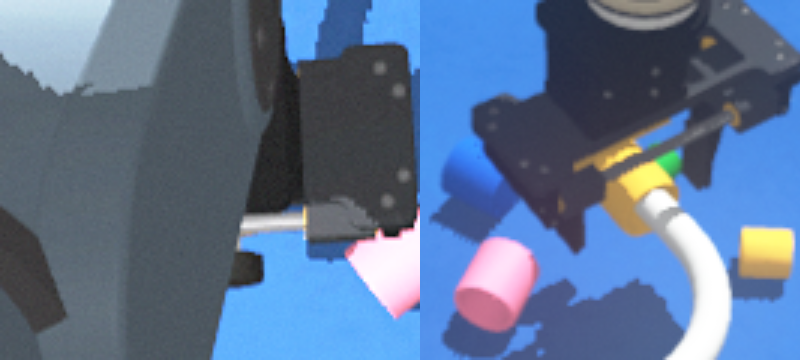

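The scene view shows the fingers straddling the long collar. I close on it.

Request:
move_arm(increments=[[[0,0,0],[0,0,0],1],[[0,0,0],[0,0,0],1],[[0,0,0],[0,0,0],1],[[0,0,0],[0,0,0],1],[[0,0,0],[0,0,0],1],[[0,0,0],[0,0,0],1],[[0,0,0],[0,0,0],1],[[0,0,0],[0,0,0],1],[[0,0,0],[0,0,0],1],[[0,0,0],[0,0,0],1]])

```text
time_s: 6.62
position: [0.5285, 0.0968, 0.075]
tcp_rot: [[-1.0, -0.031, 0.0], [-0.031, 1.0, -0.0], [-0.0, -0.0, -1.0]]
force: [-0.1, -0.5, 0.7]
opening: 0.498
grasp_force: 30.0
```

```bash
python3 -c "
from h import *
need(*w(-.136,.165),.079,182)"
```

```text
t 6.62 p [0.5285 0.0968 0.075 ] yaw 181.76 z [ 0. -0. -1.] F [-0.1 -0.5  0.7] M [-0.02 -0.09  0.01] op 0.498 gf 30.0 q6 -93.3
target [5.283e-01 9.720e-02 7.900e-02 1.820e+02] shift units [ 0.005  0.012 -0.133] turn units z -0.002
```

```bash
cat >> h.py <<'E'
def way(l,h=.018):
    a,ta=arc(l-h);b,tb=arc(l+h);m,_=arc(l); d=b-a
    return (np.array([*(0.5*(a+b)*.5+m*.5)]),np.degrees(np.arctan2(d[1],d[0]))%360)
def rows(l0,l1,n,z=None):
    """rows from the present pose along the bar, rounded"""
    s,R,p,yaw=st(); p=p[:2].copy(); out=[]
    for l in np.linspace(l0,l1,n+1)[1:]:
        q,t=way(l); y=np.radians(yaw); d=q-p; tx=np.array([np.cos(y),np.sin(y)]); ty=np.array([np.sin(y),-np.cos(y)])*1.0
        ty*=np.sign(ty@R[:2,1]) if not out else 1
        dt=(t-yaw+180)%360-180
        u=np.round([d@tx/.03,d@ty/.03,-dt/120],3); out.append(u)
        p=p+.03*(u[0]*tx+u[1]*ty); yaw-=u[2]*120
    print([[float(a) for a in u] for u in out])
E
python3 -c "
from h import *
rows(.2667,.2267,6)
rows(.2267,.1,20)
print(way(.2667),way(.2267),way(.1))"
```

```text
t 6.62 p [0.5285 0.0968 0.075 ] yaw 181.76 z [ 0. -0. -1.] F [-0.1 -0.5  0.7] M [-0.02 -0.09  0.01] op 0.498 gf 30.0 q6 -93.3
[[-0.216, 0.013, -0.002], [-0.222, -0.0, -0.0], [-0.222, -0.0, -0.0], [-0.223, -0.0, -0.0], [-0.222, -0.0, -0.0], [-0.222, -0.0, 0.0]]
t 6.62 p [0.5285 0.0968 0.075 ] yaw 181.76 z [ 0. -0. -1.] F [-0.1 -0.5  0.7] M [-0.02 -0.09  0.01] op 0.498 gf 30.0 q6 -93.3
[[-1.538, 0.015, 0.004], [-0.211, -0.005, 0.012], [-0.21, -0.005, 0.018], [-0.21, -0.008, 0.026], [-0.209, -0.009, 0.032], [-0.208, -0.008, 0.037], [-0.208, -0.008, 0.038], [-0.209, -0.009, 0.038], [-0.208, -0.008, 0.038], [-0.208, -0.008, 0.037], [-0.208, -0.008, 0.038], [-0.209, -0.009, 0.038], [-0.208, -0.008, 0.038], [-0.208, -0.008, 0.038], [-0.209, -0.008, 0.037], [-0.208, -0.008, 0.038], [-0.208, -0.009, 0.038], [-0.208, -0.008, 0.038], [-0.209, -0.008, 0.038], [-0.208, -0.008, 0.037]]
(array([0.52828816, 0.09715189]), np.float64(181.99999999999997)) (array([0.56826395, 0.09854185]), np.float64(181.96164396956667)) (array([0.66414249, 0.03658039]), np.float64(102.8314122693135))
```

Request:
move_arm(increments=[[[0,0.013,-0.1],[0,0,-0.002],1],[[0,0,-0.1],[0,0,0],1],[[-0.22,0,0],[0,0,0],1],[[-0.22,0,0],[0,0,0],1],[[-0.22,0,0],[0,0,0],1],[[-0.22,0,0],[0,0,0],1],[[-0.22,0,0],[0,0,0],1],[[-0.22,0,0],[0,0,0],1],[[0,0,0],[0,0,0],1],[[0,0,0],[0,0,0],1]])

```text
time_s: 7.45
position: [0.5684, 0.0986, 0.0807]
tcp_rot: [[-0.999, -0.035, -0.0], [-0.035, 0.999, -0.0], [0.0, -0.0, -1.0]]
force: [0.0, 0.4, -1.6]
opening: 0.503
grasp_force: 30.0
```

```bash
python3 -c "
from h import *
rows(.2267,.157,10)"
```

```text
t 7.45 p [0.5684 0.0986 0.0807] yaw 182.0 z [-0. -0. -1.] F [ 0.   0.4 -1.6] M [ 0.12 -0.17 -0.  ] op 0.503 gf 30.0 q6 -93.3
[[-0.229, -0.004, 0.007], [-0.232, -0.006, 0.014], [-0.231, -0.006, 0.022], [-0.23, -0.01, 0.031], [-0.23, -0.011, 0.038], [-0.229, -0.01, 0.042], [-0.229, -0.01, 0.041], [-0.229, -0.01, 0.042], [-0.229, -0.01, 0.042], [-0.229, -0.01, 0.041]]
```

Request:
move_arm(increments=[[[-0.23,-0.004,0],[0,0,0.007],1],[[-0.23,-0.006,0],[0,0,0.014],1],[[-0.23,-0.006,0],[0,0,0.022],1],[[-0.23,-0.01,0],[0,0,0.031],1],[[-0.23,-0.01,0],[0,0,0.038],1],[[-0.23,-0.01,0],[0,0,0.042],1],[[-0.23,-0.01,0],[0,0,0.042],1],[[-0.23,-0.01,0],[0,0,0.042],1],[[-0.23,-0.01,0],[0,0,0.042],1],[[-0.23,-0.01,0],[0,0,0.042],1],[[0,0,0],[0,0,0],1],[[0,0,0],[0,0,0],1]])

```text
time_s: 8.45
position: [0.6337, 0.0826, 0.0808]
tcp_rot: [[-0.803, 0.596, -0.0], [0.596, 0.803, 0.0], [0.0, -0.0, -1.0]]
force: [-0.2, 0.3, -0.7]
opening: 0.499
grasp_force: 30.0
```

```bash
python3 -c "
from h import *
print(way(.157))
rows(.157,.07,13)"
```

```text
(array([0.63399498, 0.08270858]), np.float64(143.566201561774))
t 8.45 p [0.6337 0.0826 0.0808] yaw 143.44 z [-0.  0. -1.] F [-0.2  0.3 -0.7] M [ 0.04 -0.13  0.02] op 0.499 gf 30.0 q6 -56.0
[[-0.226, 0.002, 0.039], [-0.22, -0.009, 0.04], [-0.22, -0.009, 0.04], [-0.22, -0.009, 0.04], [-0.22, -0.009, 0.04], [-0.22, -0.01, 0.04], [-0.22, -0.009, 0.04], [-0.22, -0.009, 0.04], [-0.22, -0.007, 0.036], [-0.222, -0.004, 0.03], [-0.222, -0.004, 0.021], [-0.222, -0.001, 0.015], [-0.223, 0.0, 0.007]]
```

No contact force in the bend. I carry on to 70 mm from the stem.

Request:
move_arm(increments=[[[-0.225,0.002,0],[0,0,0.039],1],[[-0.22,-0.009,0],[0,0,0.04],1],[[-0.22,-0.009,0],[0,0,0.04],1],[[-0.22,-0.009,0],[0,0,0.04],1],[[-0.22,-0.009,0],[0,0,0.04],1],[[-0.22,-0.009,0],[0,0,0.04],1],[[-0.22,-0.009,0],[0,0,0.04],1],[[-0.22,-0.009,0],[0,0,0.04],1],[[-0.22,-0.007,0],[0,0,0.036],1],[[-0.22,-0.004,0],[0,0,0.03],1],[[-0.22,-0.004,0],[0,0,0.021],1],[[-0.22,0,0],[0,0,0.015],1],[[-0.22,0,0],[0,0,0.007],1],[[0,0,0],[0,0,0],1],[[0,0,0],[0,0,0],1]])

```text
time_s: 9.7
position: [0.6672, 0.0071, 0.0809]
tcp_rot: [[-0.035, 0.999, -0.0], [0.999, 0.035, 0.0], [0.0, -0.0, -1.0]]
force: [0.2, 0.3, -1.0]
opening: 0.498
grasp_force: 30.0
```

```bash
python3 -c "
from h import *
rows(.07,.05,4)
c=capture('scene'); p=proj(c,[*w(0,.03),.1]).astype(int); cv2.imwrite('pics/s2.png',cv2.resize(c['img'][p[1]-70:p[1]+50,p[0]-80:p[0]+80,::-1],None,fx=4,fy=4))"
```

```text
t 9.7 p [0.6672 0.0071 0.0809] yaw 92.02 z [-0.  0. -1.] F [ 0.2  0.3 -1. ] M [ 0.   -0.07  0.01] op 0.498 gf 30.0 q6 -11.0
[[-0.172, 0.01, 0.0], [-0.167, -0.0, 0.0], [-0.166, -0.0, 0.0], [-0.167, -0.0, 0.0]]
```

View pics/s2.png

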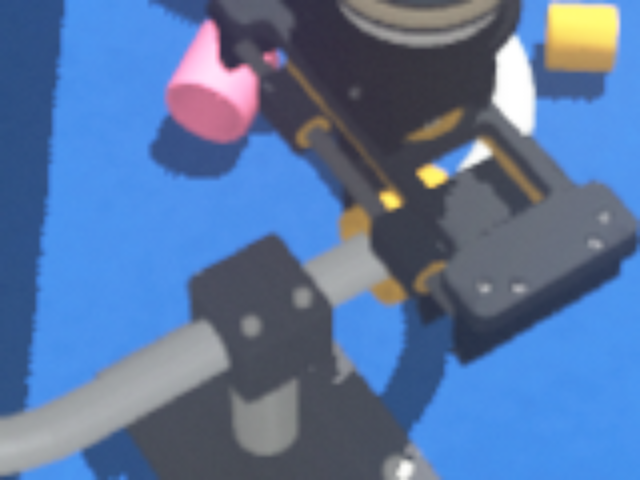

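Request:
move_arm(increments=[[[-0.17,0.01,0],[0,0,0],1],[[-0.17,0,0],[0,0,0],1],[[-0.17,0,0],[0,0,0],1],[[-0.1,0,0],[0,0,0],1],[[-0.05,0,0],[0,0,0],1],[[0,0,0],[0,0,0],1],[[0,0,0],[0,0,0],1]])

```text
time_s: 10.33
position: [0.6684, -0.0125, 0.0809]
tcp_rot: [[-0.035, 0.999, -0.0], [0.999, 0.035, 0.0], [0.0, -0.0, -1.0]]
force: [0.4, -0.5, -0.7]
opening: 0.501
grasp_force: 30.0
```

Request:
move_arm(increments=[[[-0.04,0,0],[0,0,0],1],[[-0.04,0,0],[0,0,0],1],[[0,0,0],[0,0,0],1]])

```text
time_s: 10.58
position: [0.6686, -0.0149, 0.081]
tcp_rot: [[-0.035, 0.999, 0.0], [0.999, 0.035, -0.0], [-0.0, 0.0, -1.0]]
force: [-0.5, -0.1, -1.6]
opening: 0.505
grasp_force: 30.0
```

Request:
move_arm(increments=[[[-0.04,0,0],[0,0,0],1],[[-0.04,0,0],[0,0,0],1],[[0,0,0],[0,0,0],1]])

```text
time_s: 10.83
position: [0.6687, -0.0175, 0.081]
tcp_rot: [[-0.035, 0.999, 0.0], [0.999, 0.035, -0.0], [-0.0, 0.0, -1.0]]
force: [-0.2, 1.1, -1.2]
opening: 0.498
grasp_force: 30.0
```

Request:
move_arm(increments=[[[-0.04,0,0],[0,0,0],1],[[-0.03,0,0],[0,0,0],1],[[0,0,0],[0,0,0],1]])

```text
time_s: 11.08
position: [0.6688, -0.0196, 0.081]
tcp_rot: [[-0.035, 0.999, 0.0], [0.999, 0.035, -0.0], [-0.0, 0.0, -1.0]]
force: [0.0, 0.1, -1.0]
opening: 0.5
grasp_force: 30.0
```

Request:
move_arm(increments=[[[-0.03,0,0],[0,0,0],1],[[-0.03,0,0],[0,0,0],1],[[0,0,0],[0,0,0],1]])

```text
time_s: 11.33
position: [0.6688, -0.0213, 0.081]
tcp_rot: [[-0.035, 0.999, 0.0], [0.999, 0.035, -0.0], [-0.0, 0.0, -1.0]]
force: [0.3, 0.2, -0.5]
opening: 0.501
grasp_force: 30.0
```

```bash
python3 -c "
from h import *
st()
c=capture('scene'); p=proj(c,[*w(0,.03),.1]).astype(int); cv2.imwrite('pics/s3.png',cv2.resize(c['img'][p[1]-70:p[1]+50,p[0]-80:p[0]+80,::-1],None,fx=4,fy=4))"
```

```text
t 11.33 p [ 0.6688 -0.0213  0.081 ] yaw 91.99 z [ 0. -0. -1.] F [ 0.3  0.2 -0.5] M [-0.02 -0.15 -0.01] op 0.501 gf 30.0 q6 -13.4
```

View pics/s3.png

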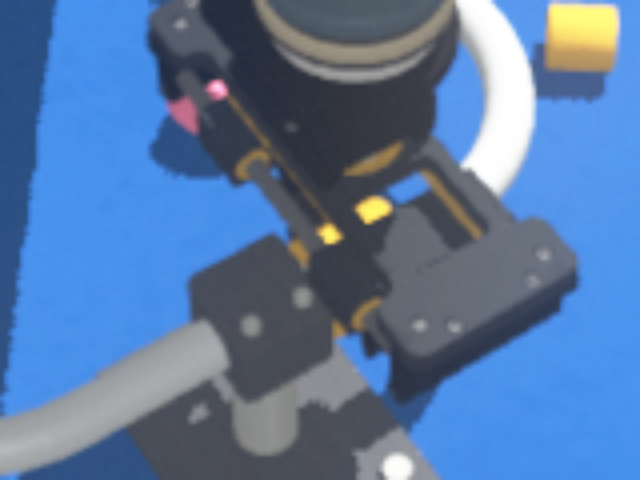

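The scene view shows the collar right beside the clamp: its end is at (335,325), against the block edge. I lower it onto the bar, open, and rise.

Request:
move_arm(increments=[[[0,0,0.09],[0,0,0],1],[[0,0,0.09],[0,0,0],1],[[0,0,0],[0,0,0],1],[[0,0,0],[0,0,0],0.8],[[0,0,0],[0,0,0],0.4],[[0,0,0],[0,0,0],0],[[0,0,0],[0,0,0],0],[[0,0,0],[0,0,0],0],[[0,0,0],[0,0,0],0],[[0,0,0],[0,0,0],0],[[0,0,0],[0,0,0],0],[[0,0,0],[0,0,0],0]])

```text
time_s: 12.38
position: [0.6688, -0.0212, 0.0756]
tcp_rot: [[-0.035, 0.999, 0.0], [0.999, 0.035, -0.0], [-0.0, 0.0, -1.0]]
force: [-0.9, 0.2, -0.1]
opening: 0.971
grasp_force: 0.0
```

Request:
move_arm(increments=[[[0,0,-0.2],[0,0,0],0],[[0,0,-0.4],[0,0,0],0],[[0,0,-0.6],[0,0,0],0],[[0,0,-0.6],[0,0,0],0],[[0,0,-0.6],[0,0,0],0],[[0,0,-0.6],[0,0,0],0],[[0,0,-0.6],[0,0,0],0],[[0,0,-0.6],[0,0,0],0],[[0,0,-0.6],[0,0,0],0],[[0.6,0,0],[0,0,0],0],[[0.9,0,0],[0,0,0],0],[[0.9,0,0],[0,0,0],0],[[0.9,0,0],[0,0,0],0],[[0.9,0,0],[0,0,0],0],[[0.9,0,0],[0,0,0],0],[[0.6,0,0],[0,0,0],0],[[0,0,0],[0,0,0],0]])

```text
time_s: 13.8
position: [0.6623, 0.154, 0.221]
tcp_rot: [[-0.039, 0.999, 0.001], [0.999, 0.039, 0.002], [0.002, 0.002, -1.0]]
force: [0.4, -1.5, -0.1]
opening: 0.998
grasp_force: 0.0
```

```bash
python3 -c "
from h import *
st()
c=capture('scene'); cv2.imwrite('pics/s4.png',cv2.resize(c['img'][170:380,90:370,::-1],None,fx=2.5,fy=2.5))"
```

```text
t 13.8 p [0.6623 0.154  0.221 ] yaw 92.24 z [ 0.001  0.002 -1.   ] F [ 0.4 -1.5 -0.1] M [ 0.01 -0.11 -0.01] op 0.998 gf 0.0 q6 1.4
```

View pics/s4.png

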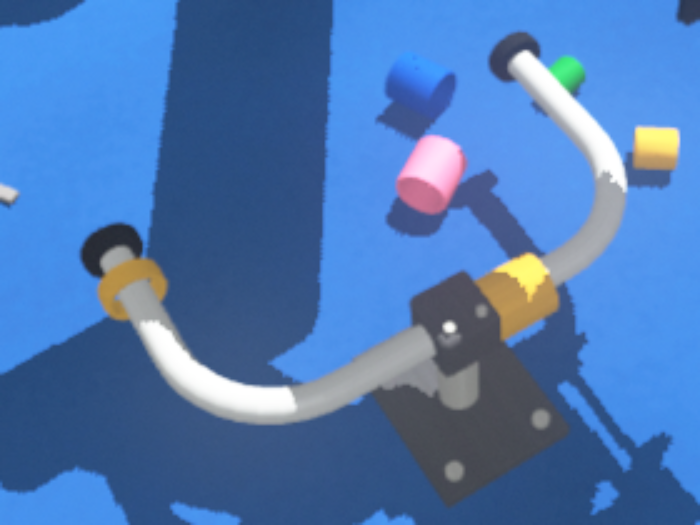

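The long collar sits beside the clamp at crop position (518,295), with no visible gap. The short collar is still on its own arm at (132,290), and the arm is clear.

```bash
python3 -c "
from rig import *
print(hand_in())"
```

```text
the job is handed in; nothing more can be done
None
```

The long collar is released on the straight middle part of the bar right beside the stem clamp, with no visible gap; the short collar was left on its own arm, and the job was handed in at about 14 s.

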